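# Slide a loose pair of soap bars into the banding bay and clamp it

## Task

Get the next pair of soap bars ready for banding: swing the red clamp handle fully up to open the clamp, then slide the two loose stacked bars together along the jig's deck, without lifting them, from the black stacking mark into the blue-lined bay until they sit square against both the guide fence and the end stop. Then push the handle fully down again so that the rubber foot holds the pair. Keep the bars neatly one on the other and leave the other things where they are.

Things in the scene. Friction and masses are not known exactly. Their poses are not given: they have to be found in the camera images.
- jig: Banding jig, a fixed plywood board 178 mm (its x) by 460 mm (its y), deck top 20 mm above the table. Origin: on the table under the middle of the blue-lined bay; z up, y along the deck from the black stacking mark (y about -163 mm) past the bay (y = 0) to the clamp. Deck spans x -100 to +78, y -245 to +215 mm. The clamp stands on a wooden block 60 mm wide, y 76 to 192 mm.
- bar_low_center (a point): Centre of the lower of two loose cream-coloured film-wrapped soap bars lying flat, one on the other. Bar: 68 mm (its x) by 80 mm (its y) by 26.4 mm, about 0.13 kg; centre 13.2 mm above the deck. Its y is within about 12 degrees of the jig's y at the start. Grasp across the 68 mm (its x), or push with upright fingers; fingers bearing on the upper bar alone leave the lower one behind.
- bar_top_center (a point): Centre of the upper bar, alike; 39.6 mm above the deck, lying within some mm of the lower one. The pair is 53 mm high.
- bay_center (a point): Middle of the bay, on the deck; axes as the jig's. Guide fence: aluminium strip 8 mm high, face at x = +34.6 mm looking to -x, y -235 to +50 mm. End stop: aluminium plate 42 mm high, face at y = +40.5 mm looking to -y, x -30 mm to the fence. A pair against both has its centre at x = 0, y = 0 of the jig. A 26 mm groove crosses under the bay; it does not hinder sliding.
- clamp_handle (a joint): Handle of the toggle clamp (rad): 0 = fully down (shut), 1.75 = fully up (open). It stays where it is left; about 3 to 4 N at the grip moves it, some more as the foot meets the pair. A linked clamp bar 105 mm long lies level over the bay when shut, hardly rises over the first 0.3 rad, and stands upright over its pivot (jig y = 105 mm) when the handle is fully up.
- handle_hinge (a point): Pivot of the clamp handle, fixed on the jig at x = 0, y = +160 mm, z = 99 mm. The handle turns about an axis along the jig's x.
- handle_grip (a point): Centre of the pinch on the handle's red round grip (21 mm diameter, 80 mm long), 115 mm from the pivot; the grip ends 25 mm further out. The direction pivot to grip lies 10 degrees above the jig's +y at joint 0 and turns upward with the joint (20 degrees past upright, toward -y, at 1.75). Pinched lightly from above across the jig's x, it turns between the fingers.
- clamp_foot: Rubber foot (30 mm diameter) under the tip of the clamp bar, on a sprung spindle; origin at the centre of its underside. Shut, unloaded, it hangs 4 mm lower than the top of a pair; shut on a pair it presses with about 6 N.
- glue_stick: Bystander: white and orange glue stick, 27 mm diameter, 97 mm tall, standing on the deck beside the clamp block at about x = -66, y = +140 mm of the jig; origin under its centre.
- tape_roll: Bystander: roll of tape, 108 mm diameter, 48 mm high, behind the jig; origin under its centre.
- sleeve_bundle: Bystander: bundle of white paper sleeve blanks, 136 x 74 x 31 mm, behind the jig; origin under its centre.
- finished_stack: Bystander: finished banded stack of three soaps, 84 x 73 x 80 mm, behind the jig; origin under its centre.

How it is judged:
By the outcome, as a careful person would: the job done as asked, in the order asked, and still so for the second after the job is handed in, with the robot touching nothing.
It also fails if it takes over 67 s, if anything falls off the work surface, if the arm or the gripper's body presses on something with over 40 N, if the wrist force passes 120 N, or if a joint passes its speed limit or range.

## Robot

A 6-joint arm with a two-finger parallel gripper is mounted at the origin on a cart in front of the work surface, level with it; the furniture and walls round the work are solid. World frame = base frame: x ahead of the robot, y to its left, z up, the work surface at z = 0. Lengths are in mm, angles in rad, forces in N, time in s.
With the tool pointing down it reaches from about 275 to 1000 mm from the base axis. Payload 8.4 kg.
Tool frame: the origin (TCP) lies on the centre line of the jaws, within the pads' length; the fingertips stand r.tip_reach ahead of it and the grasp point (between the pads) lies 11 mm behind it (r.tip_reach is the distance from the TCP to the fingertips, in mm); z points along the fingers, y is the line along which they close (so a half turn about z gives the same grasp; the last joint's range is limited). The gripper opens to 85 mm and grips with 20 to 120 N. Pads are 22 mm wide; open, the fingers measure 114 mm over their backs; the gripper's body (76 mm by 85 mm) begins 54 mm behind the grasp point. The pads swing forward as they close: fully open they stand 13 mm farther back than shut.
Start: joints at [-1.296, 0.353, 1.633, -0, 1.155, -0.002], TCP at [170.798, -601.212, 239.281] pointing down, gripper open.
Joint ranges: [-2.63, 2.63], [-0.92, 2.1], [0.06, 2.66], [-1.3, 4.44], [0, 2.69], [-3.02, 3.02]. Speed limits (rad/s): [2.22, 2.22, 2.79, 3.14, 3.14, 3.14].

## Interface

Orientations are given as [roll, pitch, yaw] about the fixed x, y, z axes, in that order (R = Rz(yaw) Ry(pitch) Rx(roll)).
In Python, from rig import r gives the robot as it stands.
- The arm moves only by the tool carry_out, never from a script. Its argument "targets" is a list of rows, each an object with "dp": the shift along the tool's x, y, z in mm, a list of three; "yaw": the turn about the tool's z in degrees. A call has 1 to 12 rows; each row is the pose to reach, as a shift and turn from the pose commanded when the call began, along the tool's axes at that moment; what a row does not reach only later rows make up. A row lasts 1/8 s, in which the tool goes at most 62.5 mm and 10.7 degrees, less where a joint would pass 70% of its speed; a pose out of reach is approached as far as the arm can. A call with a gripper value outside its range is refused whole. "fingers" is the opening, from -1 (shut) to 1 (fully open), so that 0 is half open, set as the call begins (left out, the last holds). The fingers move at their own pace and stop on an object; "grip_force" is the grip in N (left out, the last holds). Time passes only in rows, so rows that repeat a pose let the fingers close. It gives the time, the measured TCP pose, the force, the opening and the grip force at its end, in the units of the state.
- r.sense(): the state, without advancing time (a new reading comes with each control period).
- r.grab_frame(name): name is "scene" or "top"; returns the picture (420x560x3 uint8, red, green, blue); there is no depth.
- r.get_calibration(name): a dict with "fx", "fy", "cx", "cy" (pixels), "rvec" (rotation vector, rad) and "tvec" (3), from world to camera coordinates, as OpenCV has them. Camera axes: x right, y down, z forward; pixel columns grow to the right and rows downward; lengths in mm; the calibration is good to about 2 mm. A picture is of the moment at which its call begins. get_calibration takes no time and is no camera call.
- r.sign_off(): hands the job in; it is judged then, once.
The state is a dict: "clock": time; "qpos": joint angles; "qvel": joint speeds; "joint_efforts": joint torques, N m; "eef_pos": TCP position; "tcp_rot": TCP orientation; "contact_force": force on the tool from outside, world axes, zero at the start; "wrist_torque": the same for the moment, N m; "opening": opening from 0.0 (shut) to 1.0 (fully open); "grasp_force": force on a finger pad.
Only numpy, scipy, OpenCV 4.12 (cv2) and the standard library are available. Lean on these libraries where they do the work, as an engineer would, in place of code of your own. Each camera call takes 0.05 s, during which the arm holds its last target. There are 200 camera calls.

## Working session

There is one attempt and no reset: what is moved stays moved. The work goes in short steps, Python scripts to look and compute and a tool call to move; the robot and the scene stay as the last step left them, time stands still between calls to the robot, and variables do not carry over. Pictures are saved under pics/ and viewed, at most 10 in all, crops included, and the job is handed in when it is done.

Besides the shell and the picture viewer there is one more tool, called as a command line: name --argument value ..., lists and objects as JSON in quotes. carry_out: Moves the arm, as the interface text tells. Its arguments: {"type":"object","properties":{"targets":{"type":"array","items":{"type":"object","properties":{"dp":{"type":"array","items":{"type":"number"}},"yaw":{"type":"number"}}}},"fingers":{"type":"number"},"grip_force":{"type":"number"}},"required":["targets"]}

```bash
mkdir -p pics; ls; python3 - <<'E'
from rig import r
import cv2
for n in("scene","top"):
    cv2.imwrite(f"pics/{n}0.png",r.grab_frame(n)[:,:,::-1]);print(r.get_calibration(n))
s=r.sense();print(s,r.tip_reach)
E
```

```text
pics
{'fx': 544.6595425169862, 'fy': 544.6595425169862, 'cx': 281.9023605446588, 'cy': 212.89139332225554, 'rvec': array([ 1.03201588, -2.27461713,  1.15722972]), 'tvec': array([435.76776267, 323.04384112, 884.45759012])}
{'fx': 433.8094360806846, 'fy': 433.8094360806846, 'cx': 282.1194022143719, 'cy': 209.4797825439827, 'rvec': array([ 2.17487493, -2.1845686 ,  0.15423392]), 'tvec': array([ 39.6858778 , 630.8930563 , 927.67312148])}
{'clock': 0.1, 'qpos': array([-1.29639354e+00,  3.53609360e-01,  1.63406452e+00,  3.82805787e-06,
        1.15519702e+00, -2.37273236e-03]), 'qvel': array([ 1.72273510e-03, -5.30333714e-04, -1.20809731e-03,  1.33602460e-04,
        2.50632655e-03,  2.18501864e-05]), 'joint_efforts': array([-6.66586238e-04, -6.06355333e+01, -3.42818999e+01, -3.44182342e-05,
        3.87086897e-03,  5.42666029e-06]), 'eef_pos': array([ 170.68802239, -600.80327322,  238.61568238]), 'tcp_rot': array([-3.14031442e+00, -6.53313596e-06,  2.76773966e-01]), 'contact_force': array([-0.20168428,  0.28603297, -0.01782607]), 'wrist_torque': array([ 0.02300044,  0.01440579, -0.01662704]), 'grasp_force': 0.0, 'opening': 0.998311144702359} 8.0
```

View pics/scene0.png

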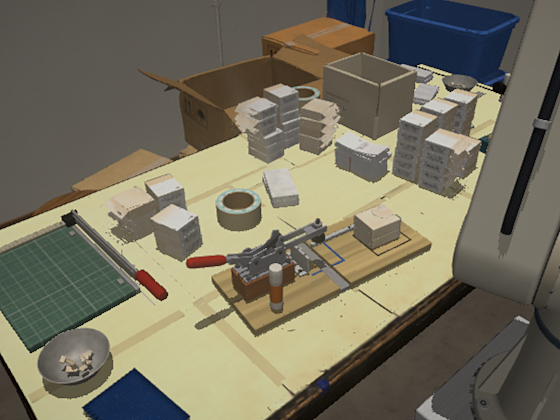

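View pics/top0.png

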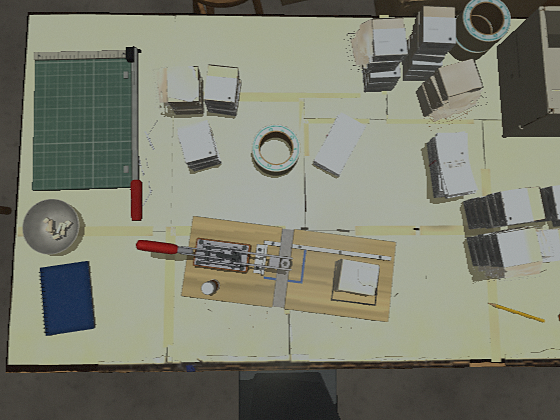

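The scene view shows the jig with the clamp shut and the bars at its right end. In the top view the jig spans about (182..396, 217..320), the grip is at (157,246) and the bars at (357,277). Next I'll enlarge the top view.

```bash
python3 - <<'E'
import cv2
a=cv2.imread("pics/top0.png")[205:335,130:410]
cv2.imwrite("pics/top0c.png",cv2.resize(a,None,fx=2.85,fy=2.85,interpolation=cv2.INTER_CUBIC))
a=cv2.imread("pics/scene0.png")[195:335,180:440]
cv2.imwrite("pics/scene0c.png",cv2.resize(a,None,fx=3,fy=3,interpolation=cv2.INTER_CUBIC))
E
```

```text
(no output)
```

View pics/top0c.png

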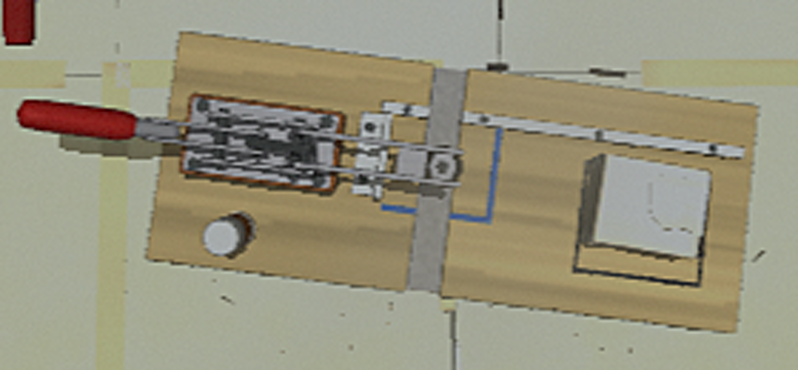

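View pics/scene0c.png

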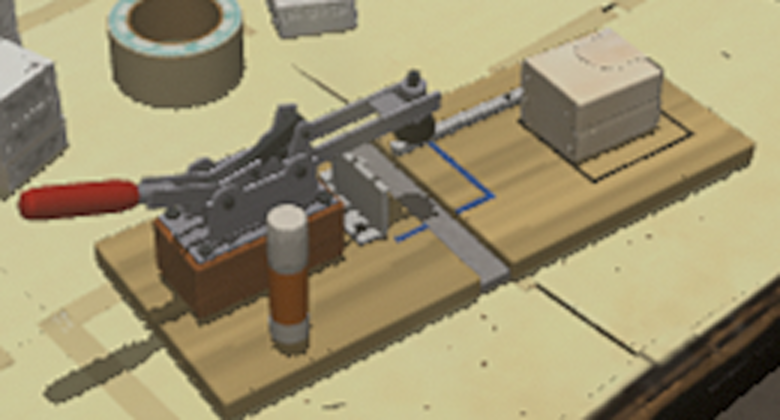

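The crops show the deck corners, the bar corners and the grip clearly. I fit the poses from these pixels.

```bash
cat > h.py <<'E'
from rig import r
import cv2,numpy as np
from scipy.optimize import least_squares
C={n:r.get_calibration(n) for n in("scene","top")}
def proj(n,P):
    c=C[n];K=np.array([[c['fx'],0,c['cx']],[0,c['fy'],c['cy']],[0,0,1]])
    return cv2.projectPoints(np.array(P,float).reshape(-1,3),c['rvec'],c['tvec'],K,None)[0].reshape(-1,2)
def tf(p,L):
    L=np.array(L,float);c,s=np.cos(p[2]),np.sin(p[2])
    return np.c_[p[0]+c*L[:,0]-s*L[:,1],p[1]+s*L[:,0]+c*L[:,1],L[:,2]]
def fit(obs,p0):
    # obs: list (cam, local pts, pix); pose x,y,yaw
    f=lambda p:np.concatenate([(proj(n,tf(p,L))-np.array(q)).ravel() for n,L,q in obs])
    s=least_squares(f,p0,x_scale=[100,100,1],loss='soft_l1');return s.x,f(s.x).reshape(-1,2)
def world2jig(J,p): c,s=np.cos(J[2]),np.sin(J[2]);d=np.array(p[:2])-J[:2];return np.array([c*d[0]+s*d[1],-s*d[0]+c*d[1]])
E
python3 - <<'E'
from h import *
np.set_printoptions(precision=2,suppress=True)
T=lambda q:np.array(q)/2.85+[130-.3,205-.3]
S=lambda q:np.array(q)/3+[180-.3,195-.3]
jt=('top',[(78,215,20),(78,-245,20),(-100,-245,20),(-100,215,20)],T([(180,32),(758,105),(737,332),(148,260)]))
js=('scene',[(78,215,20),(-100,215,20),(-100,-245,20)],S([(95,250),(225,415),(752,150)]))
for o in([jt],[js],[jt,js]):
    J,e=fit(o,[450,-100,-.1]);print('jig',J,np.degrees(J[2]),e.ravel())
z=72.8
bt=('top',[(34,40,z),(34,-40,z),(-34,-40,z),(-34,40,z)],T([(607,154),(711,170),(696,258),(594,243)]))
bs=('scene',[(34,40,z),(-34,40,z),(-34,-40,z),(34,-40,z)],S([(522,63),(577,105),(662,70),(605,30)]))
ls=('scene',[(34,40,20),(-34,40,20),(-34,-40,20)],S([(524,122),(577,160),(657,122)]))
for n,o in(('top t',[bt]),('top s',[bs]),('top both',[bt,bs]),('low s',[ls])):
    B,e=fit(o,[450,-250,-.1]);print(n,B,'jig',world2jig(J,B),np.degrees(B[2]-J[2]),e.ravel())
g=tf(J,[(0,160+115*np.cos(np.radians(10)),99+115*np.sin(np.radians(10)))]);print(g,proj('top',g),proj('scene',g))
for n in('glue',):print(tf(J,[(-66,140,20)]))
E
```

```text
jig [514.25  33.05  -0.13] -7.387977328414891 [-0.2  -0.26  0.54 -0.34  0.41  0.32 -0.83  0.2 ]
jig [506.18  40.16  -0.13] -7.313453815872605 [-1.58  0.22 -0.01 -0.07  2.18 -0.8 ]
jig [513.34  34.17  -0.13] -7.266643187644894 [-0.81  0.34  0.01 -0.17  0.04  0.52 -1.29  0.85 -1.16 -2.79  0.2  -3.88
  1.13 -3.51]
top t [ 483.47 -121.78   -0.17] jig [  -9.9  -158.47] -2.345781400544895 [-0.52 -0.84  0.28 -0.33  1.15  1.08 -0.67  0.2 ]
top s [ 480.4  -117.34   -0.17] jig [ -13.51 -154.46] -2.559302341636699 [-0.79 -1.08  0.27  0.87  0.72  0.76 -0.26 -0.98]
top both [ 482.92 -120.7    -0.17] jig [ -10.59 -157.47] -2.709938672963422 [-0.9  -0.68 -0.14  0.08  0.52  1.46 -1.26  0.34 -0.58 -2.2   0.37 -0.32
  0.79 -0.32 -0.07 -2.  ]
low s [ 481.87 -121.88   -0.1 ] jig [ -11.48 -158.78] 1.467168532054347 [-2.14 -2.08  0.72  0.75  0.31  0.19]
[[547.91 305.23 118.97]] [[148.38 246.86]] [[196.89 271.03]]
[[465.58 181.39  20.  ]]
```

```bash
python3 - <<'E'
from h import *
np.set_printoptions(precision=1,suppress=True)
for J in([514.25,33.05,-.129],[506.2,40.2,-.1276],[513.3,34.2,-.1268]):
  for th in(0,.1,.2):
    a=th+np.radians(10)
    P=tf(J,[(0,160+d*np.cos(a),99+d*np.sin(a)) for d in(60,140)])
    print(J,th,((proj('scene',P)-[180,195])*3).ravel(),((proj('top',P)-[130,205])*2.85).ravel())
E
```

```text
[514.25, 33.05, -0.129] 0 [130.6 204.8  13.1 236. ] [134.6 127.   17.  112.6]
[514.25, 33.05, -0.129] 0.1 [131.8 197.   15.3 216.9] [134.8 127.1  15.4 112.6]
[514.25, 33.05, -0.129] 0.2 [133.8 188.9  19.6 197.3] [135.8 127.3  16.1 112.8]
[506.2, 40.2, -0.1276] 0 [129.1 216.6  10.6 248.6] [124.1 139.    6.  124.9]
[506.2, 40.2, -0.1276] 0.1 [130.3 208.6  12.7 229.5] [124.2 139.2   4.4 125.1]
[506.2, 40.2, -0.1276] 0.2 [132.4 200.5  17.1 209.7] [125.1 139.4   4.8 125.5]
[513.3, 34.2, -0.1268] 0 [130.3 206.8  12.9 238.3] [132.9 129.1  15.1 114.9]
[513.3, 34.2, -0.1268] 0.1 [131.5 198.9  15.  219.2] [133.  129.1  13.5 114.9]
[513.3, 34.2, -0.1268] 0.2 [133.6 190.8  19.3 199.5] [134.  129.4  14.1 115.2]
```

```bash
cat >> h.py <<'E'
J=np.array([513.3,34.2,-.128])
from scipy.spatial.transform import Rotation as R
def go(jx,jy,z,yaw=0.):
    """jig xy, TCP z, tool yaw rel. to 'y along jig x' (deg, about world z) -> dp, yaw"""
    s=r.sense();M=R.from_euler('xyz',s['tcp_rot']).as_matrix()
    w=tf(J,[(jx,jy,z)])[0];dp=M.T@(w-s['eef_pos'])
    want=np.degrees(J[2])+90+yaw;cur=np.degrees(s['tcp_rot'][2])
    print('dp',np.round(dp,1),'yaw',round(-((want-cur+180)%360-180),1))
def st():
    s=r.sense();np.set_printoptions(precision=2,suppress=True)
    print(s['clock'],'jig',world2jig(J,s['eef_pos']),s['eef_pos'],'yaw',np.degrees(s['tcp_rot'][2]-J[2])-90,s['tcp_rot'],'F',s['contact_force'],'op',s['opening'],s['grasp_force'],s['qpos'])
def arc(th): a=th+np.radians(10);return 160+115*np.cos(a),99+115*np.sin(a)
E
python3 -c "
from h import *
st();go(0,267.7,230)"
```

```text
0.1 jig [-258.75 -673.54] [ 170.69 -600.8   238.62] yaw -66.80816011803276 [-3.14 -0.    0.28] F [-0.2   0.29 -0.02] op 0.998311144702359 0.0 [-1.3   0.35  1.63  0.    1.16 -0.  ]
dp [ 608.5 -763.3    9.6] yaw -66.8
```

carry_out --targets '[{"dp": [38, -48, -10], "yaw": -4}, {"dp": [76, -95, -10], "yaw": -8}, {"dp": [114, -143, -10], "yaw": -12}, {"dp": [152, -190, -10], "yaw": -17}, {"dp": [190, -238, -10], "yaw": -21}, {"dp": [228, -286, -10], "yaw": -25}, {"dp": [266, -334, -10], "yaw": -29}, {"dp": [304, -381, -10], "yaw": -33}, {"dp": [342, -429, -10], "yaw": -38}, {"dp": [380, -477, -10], "yaw": -42}, {"dp": [418, -525, -10], "yaw": -46}, {"dp": [456, -572, -10], "yaw": -50}]' --fingers -0.1

```text
clock: 1.6
eef_pos: [453.4, 75.8, 249.3]
tcp_rot: [3.141, -0.0, 1.152]
contact_force: [0.4, 0.5, 0.5]
opening: 0.448
grasp_force: 0.0
```

```bash
python3 -c "
from h import *
st();go(0,267.7,170)"
```

```text
1.6 jig [-64.67  33.58] [453.45  75.76 249.29] yaw -16.644987233036147 [ 3.14 -0.    1.15] F [0.42 0.47 0.5 ] op 0.44837426408555736 0.0 [ 0.16  0.08  1.96 -0.    1.1   0.58]
dp [242.8  -5.1  79.3] yaw -16.6
```

carry_out --targets '[{"dp": [60, -1, 10], "yaw": -4}, {"dp": [120, -3, 30], "yaw": -8}, {"dp": [180, -4, 55], "yaw": -12}, {"dp": [243, -5, 79], "yaw": -16.6}, {"dp": [243, -5, 79], "yaw": -16.6}, {"dp": [243, -5, 79], "yaw": -16.6}]'

```text
clock: 2.35
eef_pos: [547.4, 297.3, 169.5]
tcp_rot: [-3.14, 0.001, 1.44]
contact_force: [0.2, 0.2, -0.6]
opening: 0.451
grasp_force: 0.0
```

```bash
python3 -c "
from h import *
st();go(0,267.7,128)
cv2.imwrite('pics/t1.png',cv2.resize(r.grab_frame('top')[195:295,90:230,::-1],None,fx=4,fy=4,interpolation=2))
cv2.imwrite('pics/s1.png',cv2.resize(r.grab_frame('scene')[170:310,140:340,::-1],None,fx=3,fy=3,interpolation=2))
a=cv2.imread('pics/t1.png');b=cv2.imread('pics/s1.png');c=np.zeros((600,800,3),np.uint8)
a=cv2.resize(a,(400,286));b=cv2.resize(b,(400,280));cv2.imwrite('pics/c1.png',cv2.resize(np.hstack([a[:280],b]),(800,280)))"
```

```text
2.35 jig [  0.2  265.32] [547.36 297.33 169.46] yaw -0.18092523589103848 [-3.14  0.    1.44] F [ 0.25  0.21 -0.64] op 0.4506869444571987 0.0 [ 0.5   0.42  1.7  -0.    1.02  0.63]
dp [ 2.4 -0.1 41.5] yaw -0.2
```

View pics/s1.png

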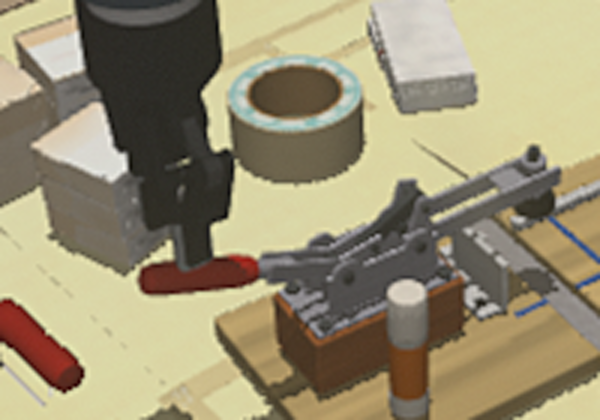

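The open fingers straddle the red grip, with the near fingertip at about (195,265) and the grip at (200,275). I'll descend and pinch.

carry_out --targets '[{"dp": [2, 0, 20], "yaw": 0}, {"dp": [2, 0, 41], "yaw": 0}, {"dp": [2, 0, 41], "yaw": 0}]'

```text
clock: 2.82
eef_pos: [546.8, 297.9, 127.3]
tcp_rot: [-3.139, 0.002, 1.438]
contact_force: [0.0, -0.5, -0.1]
opening: 0.45
grasp_force: 0.0
```

carry_out --targets '[{"dp": [0, 0, 0], "yaw": 0}, {"dp": [0, 0, 0], "yaw": 0}, {"dp": [0, 0, 0], "yaw": 0}, {"dp": [0, 0, 0], "yaw": 0}]' --fingers -1 --grip_force 20

```text
clock: 3.32
eef_pos: [548.7, 299.1, 129.8]
tcp_rot: [3.141, 0.0, 1.439]
contact_force: [2.3, -5.3, 0.4]
opening: 0.237
grasp_force: 20.3
```

```bash
python3 -c "
from h import *
st()
cv2.imwrite('pics/s2.png',cv2.resize(r.grab_frame('scene')[170:310,140:340,::-1],None,fx=3,fy=3,interpolation=2))
y0,z0=arc(.18)
for t in np.arange(.18,1.76,.1): print(round(t,2),np.round(np.array(arc(t))-[y0,z0],1))
"
```

```text
3.325 jig [  1.26 267.24] [548.66 299.09 129.76] yaw -0.20396870261774325 [3.14 0.   1.44] F [ 2.26 -5.29  0.38] op 0.23701888272219473 20.336564630270004 [ 0.5   0.47  1.72 -0.    0.95  0.63]
0.18 [0. 0.]
0.28 [-4.5 10.6]
0.38 [-10.1  20.6]
0.48 [-16.6  30.1]
0.58 [-24.1  38.8]
0.68 [-32.3  46.8]
0.78 [-41.4  53.9]
0.88 [-51.1  60.1]
0.98 [-61.3  65.3]
1.08 [-72.1  69.4]
1.18 [-83.2  72.4]
1.28 [-94.5  74.3]
1.38 [-106.    75.1]
1.48 [-117.5   74.7]
1.58 [-128.9   73.1]
1.68 [-140.    70.5]
```

View pics/s2.png

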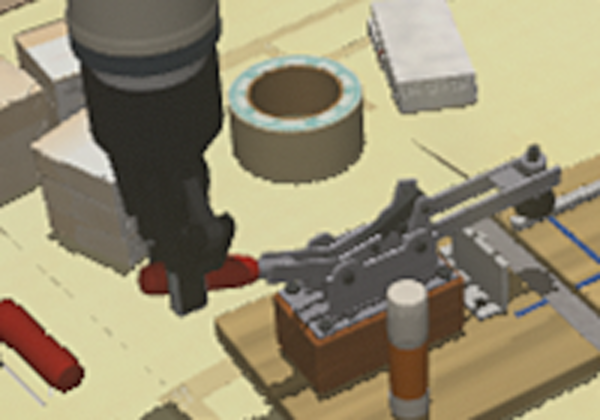

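The grip is pinched between the pads at about (195,280), with an opening of 20 mm. Now I swing it up along the arc.

carry_out --targets '[{"dp": [-4.5, 0, -10.5], "yaw": 0}, {"dp": [-10, 0, -20.5], "yaw": 0}, {"dp": [-16.5, 0, -30], "yaw": 0}, {"dp": [-24, 0, -39], "yaw": 0}, {"dp": [-32, 0, -47], "yaw": 0}, {"dp": [-41, 0, -54], "yaw": 0}]'

```text
clock: 4.12
eef_pos: [543.3, 259.1, 183.8]
tcp_rot: [3.14, -0.002, 1.439]
contact_force: [5.1, 1.9, -6.3]
opening: 0.232
grasp_force: 20.6
```

```bash
python3 -c "
from h import *
st()"
```

```text
4.125 jig [  1.04 226.88] [543.29 259.09 183.8 ] yaw -0.21437443666688694 [ 3.14 -0.    1.44] F [ 5.15  1.89 -6.33] op 0.23198938947140463 20.574796004220843 [0.44 0.37 1.74 0.   1.03 0.57]
```

carry_out --targets '[{"dp": [-9.7, -1, -6.2], "yaw": 0}, {"dp": [-20, -1, -11.4], "yaw": 0}, {"dp": [-30.7, -1, -15.5], "yaw": 0}, {"dp": [-41.8, -1, -18.5], "yaw": 0}, {"dp": [-53, -1, -20.4], "yaw": 0}, {"dp": [-64.6, -1, -21.2], "yaw": 0}, {"dp": [-76, -1, -20.8], "yaw": 0}]'

```text
clock: 5.0
eef_pos: [533.5, 184.9, 206.3]
tcp_rot: [3.138, -0.004, 1.439]
contact_force: [1.9, 4.4, 4.1]
opening: 0.24
grasp_force: 20.7
```

```bash
python3 -c "
from h import *
st()
cv2.imwrite('pics/s3.png',cv2.resize(r.grab_frame('scene')[130:310,140:380,::-1],None,fx=3,fy=3,interpolation=2))"
```

```text
5.0 jig [  0.77 152.07] [533.48 184.93 206.33] yaw -0.22323514003124956 [ 3.14 -0.    1.44] F [1.92 4.42 4.08] op 0.24000914955019292 20.681006396189332 [0.33 0.29 1.8  0.   1.04 0.46]
```

View pics/s3.png

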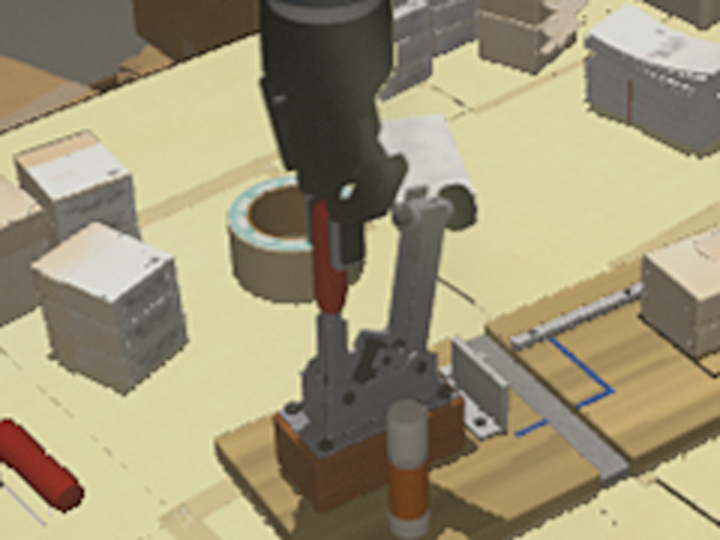

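The handle is nearly upright at about (325,255). The clamp bar rises at (420,240) with the foot facing -y. I'll finish the swing.

carry_out --targets '[{"dp": [-11.4, 0, 1.6], "yaw": 0}, {"dp": [-22.6, 0, 4.2], "yaw": 0}, {"dp": [-30, 0, 7], "yaw": 0}, {"dp": [-34, 0, 8], "yaw": 0}, {"dp": [-34, 0, 8], "yaw": 0}]'

```text
clock: 5.68
eef_pos: [530.1, 157.0, 201.3]
tcp_rot: [3.136, -0.015, 1.437]
contact_force: [-5.3, 32.3, 26.0]
opening: 0.235
grasp_force: 32.5
```

```bash
python3 -c "
from h import *
st()"
```

```text
5.675 jig [  0.99 123.98] [530.11 157.04 201.26] yaw -0.3253562823030194 [ 3.14 -0.01  1.44] F [-5.32 32.33 26.05] op 0.23463953078063193 32.52285914495587 [0.28 0.28 1.83 0.01 1.02 0.41]
```

carry_out --targets '[{"dp": [4, 0, -1], "yaw": 0}, {"dp": [4, 0, -1], "yaw": 0}]'

```text
clock: 5.92
eef_pos: [530.2, 158.6, 201.4]
tcp_rot: [3.136, -0.01, 1.439]
contact_force: [-3.3, 19.0, 22.0]
opening: 0.238
grasp_force: 28.0
```

carry_out --targets '[{"dp": [0, 0, 0], "yaw": 0}, {"dp": [0, 0, 0], "yaw": 0}, {"dp": [0, 0, -25], "yaw": 0}, {"dp": [0, 0, -60], "yaw": 0}, {"dp": [0, 0, -90], "yaw": 0}, {"dp": [0, 0, -90], "yaw": 0}]' --fingers -0.1

```text
clock: 6.68
eef_pos: [528.8, 153.8, 289.2]
tcp_rot: [3.139, -0.001, 1.439]
contact_force: [-0.3, -0.5, -0.1]
opening: 0.447
grasp_force: 0.0
```

```bash
python3 -c "
from h import *
st()
go(-11,-158,290)
cv2.imwrite('pics/s4.png',cv2.resize(r.grab_frame('scene')[130:330,180:446,::-1],None,fx=3,fy=3,interpolation=2))"
```

```text
6.675 jig [  0.13 120.61] [528.82 153.8  289.18] yaw -0.2287174118565929 [ 3.14 -0.    1.44] F [-0.27 -0.51 -0.06] op 0.4469934041991193 0.0 [ 0.28  0.19  1.74 -0.    1.21  0.41]
dp [-278.6  -10.    -1.2] yaw -0.2
```

View pics/s4.png

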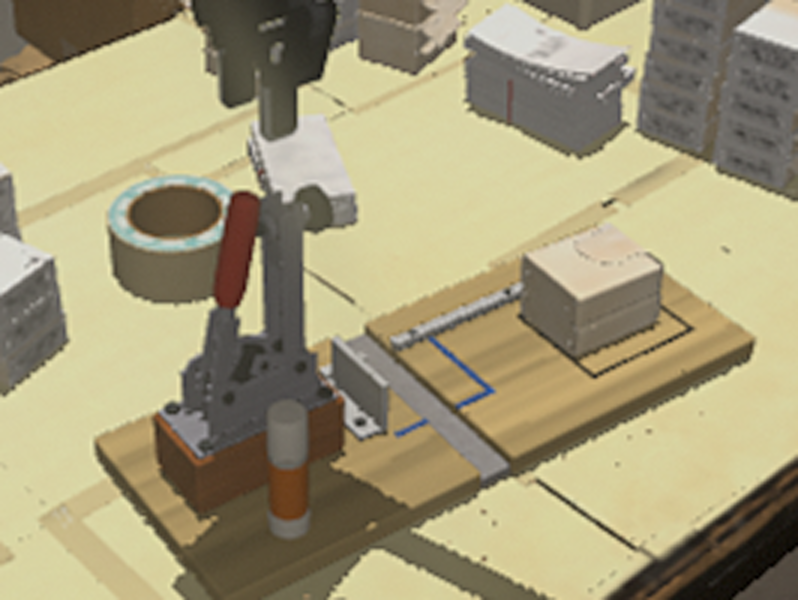

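The handle leans past upright with its grip at (237,225). The clamp bar is upright with the foot at (318,205), and the bars have not moved. I'll check the fingertip height before going to the bars.

```bash
python3 -c "
from h import *
print(r.tip_reach)
for z in (289,285,281,277,273,269):
  print(z,((proj('scene',tf(J,[(-19,120.6-11,z),(-19,120.6+11,z),(-30,109.6,z),(-30,131.6,z)]))-[180,130])*3).round(0).tolist())"
```

```text
8.0
289 [[289.0, 117.0], [257.0, 128.0], [299.0, 125.0], [267.0, 136.0]]
285 [[289.0, 122.0], [257.0, 134.0], [299.0, 131.0], [267.0, 142.0]]
281 [[289.0, 128.0], [257.0, 140.0], [299.0, 137.0], [267.0, 148.0]]
277 [[289.0, 134.0], [257.0, 145.0], [300.0, 142.0], [268.0, 154.0]]
273 [[289.0, 140.0], [258.0, 151.0], [300.0, 148.0], [268.0, 160.0]]
269 [[289.0, 146.0], [258.0, 157.0], [300.0, 154.0], [268.0, 166.0]]
```

carry_out --targets '[{"dp": [-55, -2, 0], "yaw": 0}, {"dp": [-110, 3, 0], "yaw": 0}, {"dp": [-165, 7, 20], "yaw": 0}, {"dp": [-220, 10, 60], "yaw": 0}, {"dp": [-270, 10, 110], "yaw": 0}, {"dp": [-289, 10, 165], "yaw": 0}, {"dp": [-289, 10, 180], "yaw": 0}, {"dp": [-289, 10, 180], "yaw": 0}]' --fingers 1

```text
clock: 7.72
eef_pos: [497.2, -133.9, 104.3]
tcp_rot: [-3.135, -0.001, 1.438]
contact_force: [0.1, -0.1, 0.2]
opening: 1.002
grasp_force: 0.0
```

```bash
python3 -c "
from h import *
st()
go(-10,-168,30)
a=cv2.resize(r.grab_frame('scene')[130:270,300:440,::-1],None,fx=3.5,fy=3.5,interpolation=2)[:,:390]
b=cv2.resize(r.grab_frame('top')[210:350,290:400,::-1],None,fx=3.5,fy=3.5,interpolation=2)
cv2.imwrite('pics/s5.png',np.hstack([a,b]))"
```

```text
7.725 jig [   5.52 -168.75] [ 497.23 -133.87  104.31] yaw -0.274369811005883 [-3.14 -0.    1.44] F [ 0.14 -0.12  0.24] op 1.0018880171219717 0.0 [-0.27  0.36  1.98 -0.    0.81 -0.13]
dp [  0.6 -15.   74.4] yaw -0.3
```

View pics/s5.png

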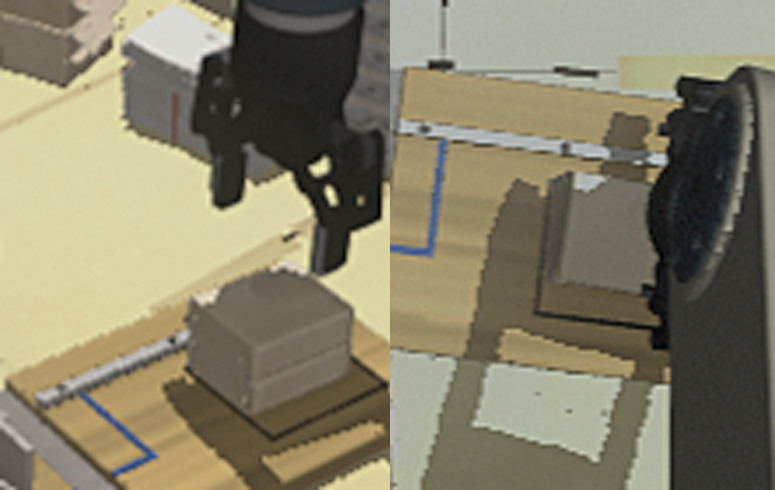

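I got the tool y sign wrong, so the gripper stands 15 mm too far toward +x and still above the bars. I'll correct that, then descend partway and check.

carry_out --targets '[{"dp": [0.5, -8, 0], "yaw": -0.3}, {"dp": [0.5, -15, 0], "yaw": -0.3}, {"dp": [0.5, -15, 10], "yaw": -0.3}, {"dp": [0.5, -15, 20], "yaw": -0.3}, {"dp": [0.5, -15, 20], "yaw": -0.3}]'

```text
clock: 8.45
eef_pos: [484.5, -131.3, 86.0]
tcp_rot: [-3.14, -0.0, 1.444]
contact_force: [0.3, -0.4, 0.1]
opening: 1.002
grasp_force: 0.0
```

```bash
python3 -c "
from h import *
st()
go(-10,-168,30)
a=cv2.resize(r.grab_frame('scene')[160:270,330:440,::-1],None,fx=5,fy=5,interpolation=2)
cv2.imwrite('pics/s6.png',a)"
```

```text
8.45 jig [  -7.4  -167.85] [ 484.53 -131.34   86.04] yaw 0.09729079550294273 [-3.14 -0.    1.44] F [ 0.26 -0.39  0.13] op 1.0017186015808253 0.0 [-0.27  0.38  2.02  0.    0.75 -0.14]
dp [-0.2 -2.5 56. ] yaw 0.1
```

View pics/s6.png

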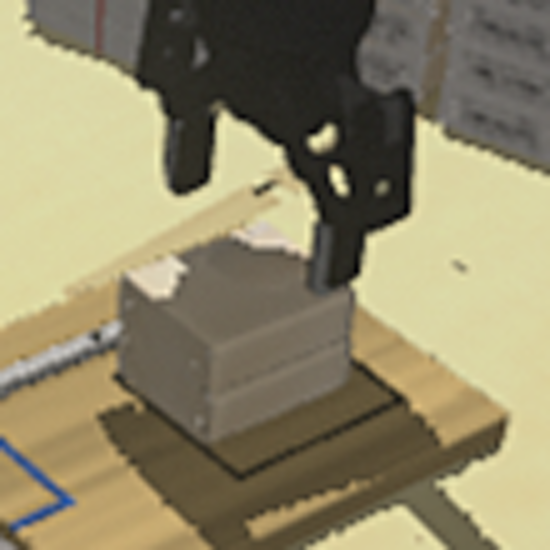

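The fingers straddle the pair, with the near tip at about (335,288) outside the bar's near face. I'll descend, watching the force.

carry_out --targets '[{"dp": [0, -2.5, 8], "yaw": 0}, {"dp": [0, -2.5, 16], "yaw": 0}, {"dp": [0, -2.5, 24], "yaw": 0}]'

```text
clock: 8.88
eef_pos: [482.5, -131.2, 62.4]
tcp_rot: [-3.141, -0.0, 1.444]
contact_force: [0.6, 0.5, 0.4]
opening: 0.997
grasp_force: 0.0
```

carry_out --targets '[{"dp": [0, 0, 8], "yaw": 0}, {"dp": [0, 0, 16], "yaw": 0}, {"dp": [0, 0, 24], "yaw": 0}, {"dp": [0, 0, 32], "yaw": 0}, {"dp": [0, 0, 32], "yaw": 0}]'

```text
clock: 9.5
eef_pos: [482.2, -131.1, 30.4]
tcp_rot: [-3.14, -0.0, 1.444]
contact_force: [-0.5, -0.3, -0.2]
opening: 1.004
grasp_force: 0.0
```

```bash
python3 -c "
from h import *
st()
go(-10,-168,30)"
```

```text
9.5 jig [  -9.75 -167.91] [ 482.2  -131.09   30.42] yaw 0.0938107678047686 [-3.14 -0.    1.44] F [-0.55 -0.31 -0.24] op 1.003917968316806 0.0 [-0.27  0.47  2.04  0.    0.63 -0.14]
dp [-0.1 -0.2  0.4] yaw 0.1
```

Clear descent. Close gently.

carry_out --targets '[{"dp": [0, 0, 0], "yaw": 0}, {"dp": [0, 0, 0], "yaw": 0}, {"dp": [0, 0, 0], "yaw": 0}, {"dp": [0, 0, 0], "yaw": 0}]' --fingers -1 --grip_force 30

```text
clock: 10.0
eef_pos: [482.4, -131.2, 31.3]
tcp_rot: [-3.141, -0.0, 1.445]
contact_force: [-4.3, 1.3, 5.6]
opening: 0.804
grasp_force: 34.5
```

```bash
python3 -c "
from h import *
st();go(-4,-90,30)"
```

```text
10.0 jig [  -9.59 -167.97] [ 482.35 -131.17   31.31] yaw 0.09876180931914291 [-3.14 -0.    1.44] F [-4.26  1.32  5.57] op 0.8037184336955538 34.474846087396145 [-0.27  0.47  2.04 -0.    0.63 -0.14]
dp [78.   5.7  1.3] yaw 0.1
```

carry_out --targets '[{"dp": [6, 0.5, 0], "yaw": 0}, {"dp": [18, 1, 0], "yaw": 0}, {"dp": [30, 2, 0], "yaw": 0}, {"dp": [42, 3, 0], "yaw": 0}, {"dp": [54, 4, 0], "yaw": 0}, {"dp": [66, 5, 0], "yaw": 0}, {"dp": [78, 5.5, 0], "yaw": 0}, {"dp": [90, 5.5, 0], "yaw": 0}, {"dp": [102, 5.5, 0], "yaw": 0}, {"dp": [114, 5.5, 0], "yaw": 0}, {"dp": [126, 5.5, 0], "yaw": 0}, {"dp": [132, 5.5, 0], "yaw": 0}]'

```text
clock: 11.5
eef_pos: [505.0, 0.1, 31.3]
tcp_rot: [3.141, 0.0, 1.446]
contact_force: [-1.0, -6.0, 5.0]
opening: 0.798
grasp_force: 34.3
```

```bash
python3 -c "
from h import *
st();go(0,-10,30.5)
t=r.grab_frame('top');print(t.shape)"
```

```text
11.5 jig [ -3.88 -34.85] [505.     0.13  31.29] yaw 0.15852903440556076 [3.14 0.   1.45] F [-0.97 -6.04  4.98] op 0.797958494458374 34.281102949753404 [-0.    0.47  2.03 -0.    0.63  0.12]
dp [24.8  4.   0.8] yaw 0.2
(420, 560, 3)
```

carry_out --targets '[{"dp": [4, 1, 0], "yaw": 0}, {"dp": [8, 2, 0], "yaw": 0}, {"dp": [12, 3, 0], "yaw": 0}, {"dp": [14, 3.5, 0], "yaw": 0}, {"dp": [16, 4, 0], "yaw": 0}]'

```text
clock: 12.18
eef_pos: [510.4, 14.9, 31.3]
tcp_rot: [-3.141, 0.001, 1.445]
contact_force: [-2.0, -7.4, 8.3]
opening: 0.799
grasp_force: 34.6
```

```bash
python3 -c "
from h import *
st()"
```

```text
12.175 jig [ -0.4  -19.54] [510.41  14.87  31.29] yaw 0.1318130093811476 [-3.14  0.    1.45] F [-2.04 -7.44  8.27] op 0.7985000786941646 34.61707734502852 [ 0.03  0.48  2.02 -0.    0.64  0.15]
```

carry_out --targets '[{"dp": [1, 0.7, 0], "yaw": 0}, {"dp": [2, 1.4, 0], "yaw": 0}, {"dp": [3, 2, 0], "yaw": 0}]'

```text
clock: 12.55
eef_pos: [511.7, 17.2, 31.3]
tcp_rot: [-3.139, 0.001, 1.445]
contact_force: [-7.2, -12.6, 15.4]
opening: 0.797
grasp_force: 35.7
```

```bash
python3 -c "
from h import *
st();s=r.sense();print(world2jig([0,0,J[2]],s['contact_force']))"
```

```text
12.55 jig [  0.62 -17.01] [511.74  17.25  31.28] yaw 0.13605906624466968 [-3.14  0.    1.45] F [ -7.16 -12.61  15.39] op 0.7966802424051703 35.719343279488385 [ 0.03  0.48  2.02 -0.    0.64  0.16]
[ -5.49 -13.42]
```

carry_out --targets '[{"dp": [1, 0, -0.5], "yaw": 0}, {"dp": [2, 0, -0.5], "yaw": 0}, {"dp": [3, 0, -0.5], "yaw": 0}]'

```text
clock: 12.92
eef_pos: [512.2, 20.5, 31.3]
tcp_rot: [-3.139, 0.001, 1.445]
contact_force: [-3.6, -6.2, 5.3]
opening: 0.797
grasp_force: 35.0
```

```bash
python3 -c "
from h import *
st();s=r.sense();print(world2jig([0,0,J[2]],s['contact_force']),s['wrist_torque'])"
```

```text
12.925 jig [  0.62 -13.7 ] [512.16  20.54  31.34] yaw 0.11925128662167594 [-3.14  0.    1.44] F [-3.59 -6.22  5.26] op 0.7967673116435736 34.97252281056717 [ 0.04  0.48  2.02 -0.    0.64  0.16]
[-2.76 -6.62] [-0.88  0.43 -0.06]
```

carry_out --targets '[{"dp": [1, 0.3, 0], "yaw": 0}, {"dp": [2, 0.3, 0], "yaw": 0}, {"dp": [3, 0.3, 0], "yaw": 0}, {"dp": [4, 0.3, 0], "yaw": 0}]'

```text
clock: 13.42
eef_pos: [512.6, 23.6, 31.3]
tcp_rot: [-3.139, 0.002, 1.446]
contact_force: [-5.0, -19.0, 7.9]
opening: 0.799
grasp_force: 35.0
```

```bash
python3 -c "
from h import *
st();s=r.sense();print(world2jig([0,0,J[2]],s['contact_force']),s['wrist_torque'])"
```

```text
13.425 jig [  0.64 -10.58] [512.59  23.63  31.34] yaw 0.18332210300027896 [-3.14  0.    1.45] F [ -5.03 -19.04   7.91] op 0.7992053876061418 34.996891243499704 [ 0.04  0.48  2.01 -0.    0.65  0.17]
[ -2.55 -19.53] [-2.58  0.61  0.07]
```

carry_out --targets '[{"dp": [1, 0.3, 0], "yaw": 0}, {"dp": [2, 0.5, 0], "yaw": 0}, {"dp": [2, 0.5, 0], "yaw": 0}]'

```text
clock: 13.8
eef_pos: [512.6, 23.7, 31.4]
tcp_rot: [-3.138, 0.004, 1.447]
contact_force: [-7.8, -28.2, 11.8]
opening: 0.801
grasp_force: 35.4
```

```bash
python3 -c "
from h import *
st();s=r.sense();print(world2jig([0,0,J[2]],s['contact_force']),s['wrist_torque'])"
```

```text
13.8 jig [  0.69 -10.47] [512.65  23.73  31.4 ] yaw 0.24332889263759228 [-3.14  0.    1.45] F [ -7.84 -28.22  11.82] op 0.8006632862900669 35.35490162417773 [ 0.05  0.48  2.01 -0.01  0.65  0.17]
[ -4.18 -28.99] [-3.92  0.77  0.18]
```

carry_out --targets '[{"dp": [-2, -0.5, 0], "yaw": 0}, {"dp": [-2, -0.5, 0], "yaw": 0}]'

```text
clock: 14.05
eef_pos: [512.6, 23.6, 31.3]
tcp_rot: [-3.139, 0.002, 1.446]
contact_force: [-5.0, -13.5, 6.9]
opening: 0.797
grasp_force: 34.9
```

carry_out --targets '[{"dp": [0, 0, 0], "yaw": 0}, {"dp": [0, 0, 0], "yaw": 0}, {"dp": [0, 0, -15], "yaw": 0}, {"dp": [0, 0, -40], "yaw": 0}, {"dp": [0, 0, -70], "yaw": 0}, {"dp": [0, 0, -75], "yaw": 0}]' --fingers 1

```text
clock: 14.8
eef_pos: [515.8, 24.4, 109.2]
tcp_rot: [3.137, -0.001, 1.445]
contact_force: [-0.8, 0.2, -0.6]
opening: 0.999
grasp_force: 0.0
```

carry_out --targets '[{"dp": [-20, 0, 0], "yaw": 0}, {"dp": [-45, 0, 0], "yaw": 0}, {"dp": [-75, 0, 0], "yaw": 0}, {"dp": [-75, 0, 0], "yaw": 0}, {"dp": [-75, 0, 20], "yaw": 0}, {"dp": [-75, 0, 50], "yaw": 0}, {"dp": [-75, 0, 74], "yaw": 0}, {"dp": [-75, 0, 74], "yaw": 0}]' --fingers -0.3

```text
clock: 15.8
eef_pos: [503.4, -49.5, 31.2]
tcp_rot: [-3.138, -0.0, 1.445]
contact_force: [-1.0, -0.2, -0.2]
opening: 0.352
grasp_force: 0.0
```

```bash
python3 -c "
from h import *
st();go(0,-55,30)
b=cv2.resize(r.grab_frame('top')[230:310,240:330,::-1],None,fx=6,fy=6,interpolation=2)
cv2.imwrite('pics/t9.png',b)"
```

```text
15.8 jig [  0.89 -84.32] [503.42 -49.54  31.16] yaw 0.10883313097710356 [-3.14 -0.    1.44] F [-1.02 -0.2  -0.24] op 0.352288254832929 0.0 [-0.1   0.48  2.03  0.    0.64  0.02]
dp [29.3 -0.8  1.2] yaw 0.1
```

carry_out --targets '[{"dp": [10, 0, 1], "yaw": 0}, {"dp": [20, 0, 1], "yaw": 0}, {"dp": [26, 0, 1], "yaw": 0}, {"dp": [30, 0, 1], "yaw": 0}, {"dp": [32, 0, 1], "yaw": 0}, {"dp": [34, 0, 1], "yaw": 0}]'

```text
clock: 16.6
eef_pos: [509.1, -18.1, 31.8]
tcp_rot: [3.141, 0.002, 1.445]
contact_force: [-2.1, -24.1, 4.9]
opening: 0.353
grasp_force: 0.0
```

```bash
python3 -c "
from h import *
st();s=r.sense();print(world2jig([0,0,J[2]],s['contact_force']),s['wrist_torque'])"
```

```text
16.6 jig [  2.52 -52.38] [509.12 -18.07  31.76] yaw 0.12937792236256485 [3.14 0.   1.45] F [ -2.12 -24.08   4.87] op 0.352633936559413 0.0 [-0.04  0.48  2.02 -0.    0.64  0.09]
[  0.97 -24.15] [-3.17  0.24 -0.47]
```

carry_out --targets '[{"dp": [-10, 0, 0], "yaw": 0}, {"dp": [-15, 0, -35], "yaw": 0}, {"dp": [-15, 0, -70], "yaw": 0}, {"dp": [-15, -30, -75], "yaw": 10}, {"dp": [0, -60, -75], "yaw": 20}, {"dp": [25, -85, -75], "yaw": 30}, {"dp": [48, -85, -75], "yaw": 40}, {"dp": [48, -85, -75], "yaw": 50}, {"dp": [48, -85, -75], "yaw": 60}, {"dp": [48, -85, -75], "yaw": 70}, {"dp": [48, -85, -75], "yaw": 80}, {"dp": [48, -85, -75], "yaw": 90}]'

```text
clock: 18.1
eef_pos: [430.7, 41.5, 106.6]
tcp_rot: [-3.141, 0.0, -0.132]
contact_force: [-0.5, -1.0, -0.0]
opening: 0.352
grasp_force: 0.0
```

```bash
python3 -c "
from h import *
st();go(-75,-2,30,-90)"
```

```text
18.1 jig [-82.86  -3.33] [430.7   41.48 106.57] yaw -90.2557632894589 [-3.14  0.   -0.13] F [-0.55 -0.97 -0.05] op 0.35244104670656173 0.0 [0.09 0.25 2.15 0.   0.74 1.8 ]
dp [ 7.9 -1.3 76.6] yaw -0.3
```

carry_out --targets '[{"dp": [0, -1, 25], "yaw": -0.3}, {"dp": [0, -1, 55], "yaw": -0.3}, {"dp": [0, -1, 76], "yaw": -0.3}, {"dp": [10, -1, 76], "yaw": -0.3}, {"dp": [20, -1, 76], "yaw": -0.3}, {"dp": [28, -1, 76], "yaw": -0.3}, {"dp": [32, -1, 76], "yaw": -0.3}, {"dp": [34, -1, 76], "yaw": -0.3}]'

```text
clock: 19.1
eef_pos: [465.0, 38.3, 30.9]
tcp_rot: [-3.141, -0.001, -0.121]
contact_force: [-0.2, -0.5, -0.1]
opening: 0.35
grasp_force: 0.0
```

```bash
python3 -c "
from h import *
st();s=r.sense();print(world2jig([0,0,J[2]],s['contact_force']),s['wrist_torque'])"
```

```text
19.1 jig [-48.4   -2.06] [465.04  38.34  30.87] yaw -89.61259407906053 [-3.14 -0.   -0.12] F [-0.23 -0.5  -0.06] op 0.3504848825761653 0.0 [0.08 0.44 2.12 0.   0.59 1.77]
[-0.16 -0.53] [-0.05 -0.01  0.02]
```

carry_out --targets '[{"dp": [1.5, 0, 0], "yaw": 0.4}, {"dp": [3, 0, 0], "yaw": 0.4}, {"dp": [4, 0, 0], "yaw": 0.4}]'

```text
clock: 19.48
eef_pos: [468.2, 37.9, 30.5]
tcp_rot: [3.141, 0.001, -0.128]
contact_force: [-1.0, -0.2, 0.1]
opening: 0.35
grasp_force: 0.0
```

```bash
python3 -c "
from h import *
st();s=r.sense();print(world2jig([0,0,J[2]],s['contact_force']),s['wrist_torque'])"
```

```text
19.475 jig [-45.24  -2.09] [468.17  37.9   30.5 ] yaw -90.00488039724443 [ 3.14  0.   -0.13] F [-1.   -0.17  0.13] op 0.350253135791049 0.0 [0.08 0.44 2.11 0.   0.59 1.78]
[-0.97 -0.3 ] [ 0.03  0.17 -0.02]
```

Contact is just beginning. I push on gently.

carry_out --targets '[{"dp": [0.7, 0, 0], "yaw": 0}, {"dp": [1.4, 0, 0], "yaw": 0}, {"dp": [2, 0, 0], "yaw": 0}, {"dp": [2, 0, 0], "yaw": 0}]'

```text
clock: 19.98
eef_pos: [468.8, 37.7, 30.3]
tcp_rot: [3.141, 0.003, -0.128]
contact_force: [-6.8, 1.2, 4.5]
opening: 0.352
grasp_force: 3.4
```

```bash
python3 -c "
from h import *
st();s=r.sense();print(world2jig([0,0,J[2]],s['contact_force']),s['wrist_torque'])"
```

```text
19.975 jig [-44.55  -2.2 ] [468.84  37.71  30.34] yaw -90.0251720014429 [ 3.14  0.   -0.13] F [-6.77  1.19  4.51] op 0.3523541756225296 3.3624914288520813 [0.08 0.44 2.1  0.   0.6  1.78]
[-6.87  0.32] [ 0.18  1.02 -0.1 ]
```

carry_out --targets '[{"dp": [0.7, 0, 0], "yaw": 0}, {"dp": [1.2, 0, 0], "yaw": 0}, {"dp": [1.2, 0, 0], "yaw": 0}]'

```text
clock: 20.35
eef_pos: [468.8, 37.6, 30.2]
tcp_rot: [3.141, 0.006, -0.129]
contact_force: [-9.3, 1.8, 7.9]
opening: 0.349
grasp_force: 5.0
```

```bash
python3 -c "
from h import *
st();s=r.sense();print(world2jig([0,0,J[2]],s['contact_force']),s['wrist_torque'])"
```

```text
20.35 jig [-44.55  -2.29] [468.82  37.61  30.17] yaw -90.0307547126592 [ 3.14  0.01 -0.13] F [-9.32  1.76  7.9 ] op 0.34868566324899314 5.011967055033892 [0.08 0.44 2.1  0.   0.6  1.78]
[-9.47  0.55] [ 0.31  1.53 -0.18]
```

carry_out --targets '[{"dp": [-12, 0, 0], "yaw": 0}, {"dp": [-30, 0, -20], "yaw": 0}, {"dp": [-30, 0, -75], "yaw": -10}, {"dp": [-30, 0, -130], "yaw": -20}, {"dp": [-30, 0, -185], "yaw": -30}, {"dp": [-30, 0, -240], "yaw": -40}, {"dp": [-30, 0, -265], "yaw": -50}, {"dp": [-15, -30, -265], "yaw": -60}, {"dp": [5, -60, -265], "yaw": -70}, {"dp": [25, -90, -265], "yaw": -80}, {"dp": [43, -122, -265], "yaw": -90}, {"dp": [43, -122, -265], "yaw": -90}]' --fingers -0.1

```text
clock: 21.85
eef_pos: [531.1, 154.6, 295.2]
tcp_rot: [3.141, -0.001, 1.445]
contact_force: [-0.9, 0.3, -0.3]
opening: 0.45
grasp_force: 0.0
```

```bash
python3 -c "
from h import *
st();go(1,122,201)
t=r.grab_frame('top');cv2.imwrite('pics/x.png',t[:,:,::-1])
s=r.grab_frame('scene');cv2.imwrite('pics/y.png',s[:,:,::-1])
# red grip centroid in scene
for n,im in(('scene',s),):
  im=im.astype(int);m=(im[:,:,0]>90)&(im[:,:,1]<60)&(im[:,:,2]<60);m[:,:215]=0;m[250:]=0
  ys,xs=np.nonzero(m);print(n,len(xs),xs.min(),xs.max(),ys.min(),ys.max(),xs.mean(),ys.mean())
for th in(1.65,1.75):
  a=th+np.radians(10);print(proj('scene',tf(J,[(0,160+d*np.cos(a),99+d*np.sin(a)) for d in(60,100,140)])).round(1).tolist())
"
```

```text
21.85 jig [  2.28 121.69] [531.1  154.6  295.23] yaw 0.15315481895142113 [ 3.14 -0.    1.45] F [-0.93  0.34 -0.25] op 0.44982116632072494 0.0 [0.28 0.19 1.73 0.   1.23 0.41]
dp [ 0.3 -1.4 94.2] yaw 0.2
scene 332 252 534 99 232 294.2710843373494 206.50602409638554
[[256.2, 230.1], [260.0, 211.7], [264.0, 192.6]]
[[258.8, 229.8], [264.5, 211.3], [270.3, 192.2]]
```

```bash
python3 -c "
from h import *
im=cv2.imread('pics/y.png')[:,:,::-1].astype(int)
m=(im[:,:,0]>60)&(im[:,:,0]>2*im[:,:,1])&(im[:,:,0]>2*im[:,:,2])
m[:,:246]=0;m[:,276:]=0;m[:185]=0;m[245:]=0
for y in range(188,240,4):
  x=np.nonzero(m[y])[0]; print(y,x.min() if len(x) else None,x.max() if len(x) else None,x.mean() if len(x) else None)
for th in(1.45,1.55,1.65,1.75):
  a=th+np.radians(10);print(th,proj('scene',tf(J,[(0,160+d*np.cos(a),99+d*np.sin(a)) for d in(60,100,140)])).round(1).tolist())
"
```

```text
188 None None None
192 None None None
196 257 258 257.5
200 260 261 260.5
204 259 260 259.5
208 255 260 258.0
212 256 263 258.8333333333333
216 255 259 257.0
220 254 262 257.0
224 252 261 256.14285714285717
228 252 260 255.57142857142858
232 None None None
236 None None None
1.45 [[250.8, 231.5], [250.8, 213.9], [250.9, 195.4]]
1.55 [[253.5, 230.7], [255.5, 212.5], [257.5, 193.7]]
1.65 [[256.2, 230.1], [260.0, 211.7], [264.0, 192.6]]
1.75 [[258.8, 229.8], [264.5, 211.3], [270.3, 192.2]]
```

carry_out --targets '[{"dp": [1, -1, 30], "yaw": 0}, {"dp": [1, -1, 65], "yaw": 0}, {"dp": [1, -1, 94], "yaw": 0}, {"dp": [1, -1, 94], "yaw": 0}]'

```text
clock: 22.45
eef_pos: [527.2, 152.8, 200.0]
tcp_rot: [-3.138, 0.002, 1.441]
contact_force: [-0.3, -0.1, 0.7]
opening: 0.45
grasp_force: 0.0
```

carry_out --targets '[{"dp": [0, 0, 0], "yaw": 0}, {"dp": [0, 0, 0], "yaw": 0}, {"dp": [0, 0, 0], "yaw": 0}, {"dp": [-2, 0, 0], "yaw": 0}, {"dp": [-4, 0, 1], "yaw": 0}, {"dp": [-4, 0, 1], "yaw": 0}]' --fingers -1 --grip_force 25

```text
clock: 23.2
eef_pos: [529.2, 151.5, 202.4]
tcp_rot: [3.14, -0.003, 1.442]
contact_force: [-4.8, 5.1, 11.3]
opening: 0.31
grasp_force: 27.8
```

```bash
python3 -c "
from h import *
st();s=r.sense();print(world2jig([0,0,J[2]],s['contact_force']),s['wrist_torque'])"
```

```text
23.2 jig [  0.78 118.36] [529.19 151.49 202.4 ] yaw -0.04087814640847398 [ 3.14 -0.    1.44] F [-4.83  5.1  11.25] op 0.3095358841205796 27.81988263130188 [0.27 0.28 1.83 0.   1.03 0.4 ]
[-5.44  4.44] [ 0.94  0.99 -0.1 ]
```

Opening 26 mm: the pads have caught the clamp bar's tip as well as the handle. I'll release, then press the handle to its stop from the +y side with shut fingers.

carry_out --targets '[{"dp": [2, 0, 0], "yaw": 0}, {"dp": [4, 0, 0], "yaw": 0}, {"dp": [4, 0, -25], "yaw": 0}, {"dp": [4, 0, -70], "yaw": 0}, {"dp": [30, 0, -75], "yaw": 0}, {"dp": [50, 0, -70], "yaw": 0}]' --fingers -0.1

```text
clock: 23.95
eef_pos: [535.8, 200.7, 271.3]
tcp_rot: [3.14, -0.001, 1.442]
contact_force: [-0.1, 0.3, 0.1]
opening: 0.448
grasp_force: 0.0
```

carry_out --targets '[{"dp": [0, 0, 20], "yaw": 0}, {"dp": [0, 0, 60], "yaw": 0}, {"dp": [0, 0, 75], "yaw": 0}, {"dp": [-8, 0, 75], "yaw": 0}, {"dp": [-16, 0, 75], "yaw": 0}]' --fingers -1

```text
clock: 24.58
eef_pos: [533.4, 184.0, 196.4]
tcp_rot: [3.141, -0.001, 1.443]
contact_force: [0.4, 3.7, -0.9]
opening: 0.002
grasp_force: 1.5
```

```bash
python3 -c "
from h import *
st();s=r.sense();print(world2jig([0,0,J[2]],s['contact_force']),s['wrist_torque'])"
```

```text
24.575 jig [  0.86 151.14] [533.45 183.99 196.37] yaw -0.006963632416628229 [ 3.14 -0.    1.44] F [ 0.36  3.75 -0.88] op 0.002222369158719629 1.5022878095624037 [0.33 0.3  1.81 0.   1.03 0.46]
[-0.12  3.76] [ 0.58  0.08 -0.07]
```

carry_out --targets '[{"dp": [-1.5, 0, 0], "yaw": 0}, {"dp": [-3, 0, 0], "yaw": 0}, {"dp": [-4, 0, 0], "yaw": 0}, {"dp": [-4, 0, 0], "yaw": 0}]'

```text
clock: 25.08
eef_pos: [533.2, 180.6, 196.4]
tcp_rot: [3.14, -0.002, 1.442]
contact_force: [0.8, 5.1, 0.7]
opening: 0.001
grasp_force: 2.7
```

```bash
python3 -c "
from h import *
st();s=r.sense();print(world2jig([0,0,J[2]],s['contact_force']),s['wrist_torque'])"
```

```text
25.075 jig [  1.09 147.72] [533.24 180.57 196.35] yaw -0.018232745329584077 [ 3.14 -0.    1.44] F [0.82 5.11 0.69] op 0.0009930338458441006 2.7230141940526664 [0.32 0.3  1.81 0.   1.03 0.45]
[0.16 5.17] [ 0.9 -0.1  0. ]
```

carry_out --targets '[{"dp": [-2, 0, 0], "yaw": 0}, {"dp": [-4, 0, 0], "yaw": 0}, {"dp": [-6, 0, 0], "yaw": 0}, {"dp": [-6, 0, 0], "yaw": 0}]'

```text
clock: 25.58
eef_pos: [533.2, 179.4, 196.6]
tcp_rot: [3.139, -0.011, 1.441]
contact_force: [2.1, 29.9, -5.6]
opening: 0.001
grasp_force: 12.7
```

```bash
python3 -c "
from h import *
st();s=r.sense();print(world2jig([0,0,J[2]],s['contact_force']),s['wrist_torque'])"
```

```text
25.575 jig [  1.21 146.59] [533.21 179.44 196.58] yaw -0.10015488683619367 [ 3.14 -0.01  1.44] F [ 2.05 29.88 -5.64] op 0.0006224616904687398 12.735336085315794 [0.32 0.3  1.82 0.01 1.02 0.44]
[-1.78 29.9 ] [ 5.13 -0.34 -0.05]
```

carry_out --targets '[{"dp": [8, 0, 0], "yaw": 0}, {"dp": [10, 0, -40], "yaw": 0}, {"dp": [10, 0, -80], "yaw": 0}, {"dp": [-5, 0, -80], "yaw": 0}, {"dp": [-16, 0, -80], "yaw": 0}, {"dp": [-16, 0, -80], "yaw": 0}]' --fingers -0.2

```text
clock: 26.32
eef_pos: [528.9, 156.8, 274.5]
tcp_rot: [-3.14, 0.001, 1.441]
contact_force: [-0.5, -0.3, -0.6]
opening: 0.403
grasp_force: 0.0
```

```bash
python3 -c "
from h import *
st();go(1,127.5,201)"
```

```text
26.325 jig [ -0.2  123.59] [528.88 156.81 274.46] yaw -0.08226687396398802 [-3.14  0.    1.44] F [-0.52 -0.29 -0.63] op 0.402883710199003 0.0 [ 0.29  0.21  1.75 -0.    1.19  0.42]
dp [ 4.   1.3 73.5] yaw -0.1
```

carry_out --targets '[{"dp": [4, 1, 25], "yaw": 0}, {"dp": [4, 1, 55], "yaw": 0}, {"dp": [4, 1, 73], "yaw": 0}, {"dp": [4, 1, 73], "yaw": 0}]'

```text
clock: 26.82
eef_pos: [530.2, 161.6, 200.9]
tcp_rot: [-3.138, 0.001, 1.443]
contact_force: [0.3, -0.7, -0.9]
opening: 0.403
grasp_force: 0.0
```

carry_out --targets '[{"dp": [0, 0, 0], "yaw": 0}, {"dp": [0, 0, 0], "yaw": 0}, {"dp": [0, 0, 0], "yaw": 0}]' --fingers -1 --grip_force 20

```text
clock: 27.2
eef_pos: [530.5, 161.9, 202.5]
tcp_rot: [-3.14, 0.0, 1.443]
contact_force: [-3.5, 0.4, -6.1]
opening: 0.31
grasp_force: 23.3
```

```bash
python3 -c "
from h import *
st()
y0,z0=arc(1.75)
for t in np.arange(1.65,-.06,-.1): print(round(t,2),np.round(np.array(arc(t))-[y0,z0],1))"
```

```text
27.2 jig [  0.81 128.83] [530.55 161.87 202.53] yaw -0.007288302283157577 [-3.14  0.    1.44] F [-3.52  0.43 -6.1 ] op 0.3097980405516622 23.33795338869095 [0.29 0.28 1.82 0.   1.04 0.42]
1.65 [11.   3.4]
1.55 [22.2  5.8]
1.45 [33.7  7. ]
1.35 [45.2  7. ]
1.25 [56.6  5.9]
1.15 [67.9  3.7]
1.05 [78.9  0.3]
0.95 [89.5 -4.1]
0.85 [99.6 -9.6]
0.75 [109.1 -16.1]
0.65 [117.9 -23.4]
0.55 [125.9 -31.7]
0.45 [133.1 -40.6]
0.35 [139.4 -50.3]
0.25 [144.6 -60.5]
0.15 [148.8 -71.2]
0.05 [151.9 -82.3]
-0.05 [153.9 -93.6]
```

The opening is 26 mm again. With the clamp fully open, the fork of the clamp bar lies within the pads here, so I'll re-pinch lower on the grip and farther toward +y.

carry_out --targets '[{"dp": [0, 0, 0], "yaw": 0}, {"dp": [0, 0, 0], "yaw": 0}, {"dp": [9, 0, 0], "yaw": 0}, {"dp": [9, 0, 12], "yaw": 0}, {"dp": [9, 0, 22], "yaw": 0}, {"dp": [9, 0, 22], "yaw": 0}]' --fingers -0.2

```text
clock: 27.95
eef_pos: [531.5, 170.6, 179.1]
tcp_rot: [-3.139, 0.001, 1.443]
contact_force: [0.1, 0.0, 0.2]
opening: 0.4
grasp_force: 0.0
```

carry_out --targets '[{"dp": [0, 0, 0], "yaw": 0}, {"dp": [0, 0, 0], "yaw": 0}, {"dp": [0, 0, 0], "yaw": 0}]' --fingers -1 --grip_force 20

```text
clock: 28.32
eef_pos: [531.6, 170.7, 180.3]
tcp_rot: [-3.14, 0.0, 1.443]
contact_force: [-3.6, 1.5, -4.2]
opening: 0.239
grasp_force: 6.1
```

```bash
python3 -c "
from h import *
st()
f=lambda a:np.array([np.cos(a),np.sin(a)])*91
for t in np.arange(.1,1.75,.1): print(round(t,2),np.round(f(1.827-t)-f(1.827),1))"
```

```text
28.325 jig [  0.75 137.72] [531.63 170.7  180.26] yaw -0.012349730132385162 [-3.14  0.    1.44] F [-3.56  1.46 -4.18] op 0.2393914846489043 6.115410402417183 [0.31 0.32 1.83 0.   0.99 0.44]
0.1 [8.9 1.9]
0.2 [17.9  2.8]
0.3 [27.   2.9]
0.4 [36.1  2. ]
0.5 [45.   0.3]
0.6 [53.7 -2.4]
0.7 [62.1 -5.8]
0.8 [ 70.1 -10.2]
0.9 [ 77.7 -15.2]
1.0 [ 84.7 -21.1]
1.1 [ 91.1 -27.5]
1.2 [ 96.8 -34.6]
1.3 [101.7 -42.3]
1.4 [105.9 -50.3]
1.5 [109.2 -58.8]
1.6 [111.7 -67.5]
1.7 [113.3 -76.5]
```

Opening is 20 mm, so the handle alone is pinched. I swing it down.

carry_out --targets '[{"dp": [4, 0, -1], "yaw": 0}, {"dp": [9, 0, -2], "yaw": 0}, {"dp": [18, 0, -3], "yaw": 0}, {"dp": [27, 0, -3], "yaw": 0}, {"dp": [36, 0, -2], "yaw": 0}, {"dp": [45, 0, 0], "yaw": 0}]'

```text
clock: 29.08
eef_pos: [537.7, 215.4, 181.7]
tcp_rot: [-3.141, 0.001, 1.443]
contact_force: [-9.0, -1.3, 13.6]
opening: 0.221
grasp_force: 18.3
```

```bash
python3 -c "
from h import *
st();s=r.sense();print(world2jig([0,0,J[2]],s['contact_force']),s['wrist_torque'])"
```

```text
29.075 jig [  1.07 182.84] [537.7  215.4  181.74] yaw -0.010949205915565585 [-3.14  0.    1.44] F [-9.03 -1.3  13.58] op 0.22102992688226325 18.341060299426317 [ 0.38  0.34  1.79 -0.    1.01  0.51]
[-8.79 -2.44] [-0.48  1.39 -0.08]
```

carry_out --targets '[{"dp": [8.7, -1, 1], "yaw": 0}, {"dp": [17, -1, 4.5], "yaw": 0}, {"dp": [25, -1, 9], "yaw": 0}, {"dp": [32.7, -1, 14], "yaw": 0}, {"dp": [39.7, -1, 20], "yaw": 0}, {"dp": [46, -1, 26.5], "yaw": 0}]'

```text
clock: 29.82
eef_pos: [544.7, 265.6, 157.6]
tcp_rot: [3.138, -0.008, 1.442]
contact_force: [-9.3, 13.3, 19.8]
opening: 0.209
grasp_force: 18.6
```

```bash
python3 -c "
from h import *
st();s=r.sense();print(world2jig([0,0,J[2]],s['contact_force']),s['wrist_torque'])"
```

```text
29.825 jig [  1.64 233.5 ] [544.73 265.58 157.56] yaw -0.05493856981964029 [ 3.14 -0.01  1.44] F [-9.35 13.3  19.83] op 0.2093590928684567 18.579692349303514 [0.45 0.41 1.75 0.01 0.97 0.57]
[-10.97  11.99] [ 1.71  1.25 -0.1 ]
```

carry_out --targets '[{"dp": [1, 0, -1], "yaw": 0}, {"dp": [1, 0, -1], "yaw": 0}, {"dp": [1, 0, -30], "yaw": 0}, {"dp": [5, 0, -60], "yaw": 0}, {"dp": [18, -1, -65], "yaw": 0}, {"dp": [18, -1, -65], "yaw": 0}]' --fingers -0.2

```text
clock: 30.58
eef_pos: [544.4, 279.9, 218.7]
tcp_rot: [3.141, -0.0, 1.443]
contact_force: [-0.3, 0.1, -0.4]
opening: 0.399
grasp_force: 0.0
```

carry_out --targets '[{"dp": [0, 0, 0], "yaw": 0}, {"dp": [0, 0, 0], "yaw": 0}, {"dp": [0, 0, 0], "yaw": 0}]' --fingers -1

```text
clock: 30.95
eef_pos: [545.9, 280.9, 219.8]
tcp_rot: [3.138, -0.004, 1.442]
contact_force: [3.3, 7.6, 6.4]
opening: 0.003
grasp_force: 6.5
```

```bash
python3 -c "
from h import *
st();go(1,250,195)
im=r.grab_frame('scene');cv2.imwrite('pics/y2.png',im[:,:,::-1]);im=im.astype(int)
m=(im[:,:,0]>60)&(im[:,:,0]>2*im[:,:,1])&(im[:,:,0]>2*im[:,:,2])
m[:,:190]=0;m[:,270:]=0;m[:185]=0;m[275:]=0
ys,xs=np.nonzero(m);print(len(xs));
for x in range(xs.min(),xs.max()+1,4): print(x,ys[xs==x].min() if (xs==x).any() else 0,ys[xs==x].max() if (xs==x).any() else 0)
for th in(.3,.45,.6):
  a=th+np.radians(10);print(th,proj('scene',tf(J,[(0,160+d*np.cos(a),99+d*np.sin(a)) for d in(60,100,140)])).round(1).tolist())
"
```

```text
30.95 jig [  0.85 248.85] [545.91 280.91 219.84] yaw -0.022349389508491413 [ 3.14 -0.    1.44] F [3.31 7.64 6.4 ] op 0.00334586957407789 6.4895944504132785 [0.47 0.35 1.68 0.   1.1  0.6 ]
dp [ 1.   0.1 24.8] yaw -0.0
145
208 228 228
212 222 232
216 224 235
220 232 238
224 241 242
228 233 244
232 236 246
236 242 243
0.3 [[225.4, 255.8], [207.5, 255.3], [188.5, 254.7]]
0.45 [[227.4, 251.7], [210.7, 248.3], [193.1, 244.6]]
0.6 [[229.8, 247.8], [214.9, 241.4], [199.1, 234.7]]
```

The handle is still at about 0.8 rad. I'll place the shut fingers above it on the -y side and press it round.

carry_out --targets '[{"dp": [0, 0, -40], "yaw": 0}, {"dp": [-30, 0, -50], "yaw": 0}, {"dp": [-68, 0, -50], "yaw": 0}, {"dp": [-68, 0, -20], "yaw": 0}, {"dp": [-68, 0, 17], "yaw": 0}, {"dp": [-68, 0, 17], "yaw": 0}]'

```text
clock: 31.75
eef_pos: [533.3, 210.6, 198.9]
tcp_rot: [-3.136, 0.003, 1.442]
contact_force: [-0.1, -0.0, 0.4]
opening: -0.003
grasp_force: 0.0
```

```bash
python3 -c "
from h import *
st();
for p in((199,200),(214,190),(228,177),(239,162),(247,146),(251,135.5)):go(1,*p)"
```

```text
31.75 jig [ -2.67 177.48] [533.3  210.57 198.87] yaw -0.02391160656108582 [-3.14  0.    1.44] F [-0.1  -0.03  0.35] op -0.0025094702491307015 0.0 [ 0.37  0.32  1.78 -0.    1.05  0.5 ]
dp [21.5  3.7 -1.2] yaw -0.0
dp [36.5  3.7  8.7] yaw -0.0
dp [50.6  3.8 21.7] yaw -0.0
dp [61.6  3.9 36.6] yaw -0.0
dp [69.7  4.  52.6] yaw -0.0
dp [73.7  4.  63.1] yaw -0.0
```

carry_out --targets '[{"dp": [10, 3, 0], "yaw": 0}, {"dp": [20, 3, 0], "yaw": 0}, {"dp": [29, 3, 4], "yaw": 0}, {"dp": [36, 3, 9], "yaw": 0}, {"dp": [43, 3, 15], "yaw": 0}, {"dp": [50, 3, 22], "yaw": 0}, {"dp": [56, 3, 29], "yaw": 0}, {"dp": [61, 3, 37], "yaw": 0}]'

```text
clock: 32.75
eef_pos: [546.4, 272.4, 164.5]
tcp_rot: [-3.142, -0.0, 1.443]
contact_force: [0.0, 0.5, 3.1]
opening: -0.006
grasp_force: 0.9
```

```bash
python3 -c "
from h import *
st();s=r.sense();print(world2jig([0,0,J[2]],s['contact_force']),s['wrist_torque']);go(1,247,146);go(1,251,135)"
```

```text
32.75 jig [  2.42 240.43] [546.39 272.35 164.54] yaw -0.003983489423319497 [-3.14 -0.    1.44] F [0.02 0.51 3.11] op -0.006411258103713714 0.9420425488497131 [0.46 0.41 1.73 0.   1.   0.59]
[-0.04  0.51] [ 0.1  -0.01  0.04]
dp [ 6.6 -1.4 18.5] yaw -0.0
dp [10.6 -1.4 29.5] yaw -0.0
```

The handle follows at 3 N. I continue down.

carry_out --targets '[{"dp": [3, -1, 6], "yaw": 0}, {"dp": [6, -1, 12], "yaw": 0}, {"dp": [9, -1, 18], "yaw": 0}, {"dp": [11, -1, 23], "yaw": 0}, {"dp": [13, -1, 27], "yaw": 0}]'

```text
clock: 33.38
eef_pos: [547.0, 284.7, 137.7]
tcp_rot: [-3.141, 0.001, 1.443]
contact_force: [0.9, -2.1, 1.6]
opening: 0.002
grasp_force: 1.3
```

```bash
python3 -c "
from h import *
st();s=r.sense();print(world2jig([0,0,J[2]],s['contact_force']),s['wrist_torque'])"
```

```text
33.375 jig [  1.43 252.7 ] [546.97 284.65 137.69] yaw -0.0023904350104260175 [-3.14  0.    1.44] F [ 0.93 -2.11  1.55] op 0.002180738749860541 1.3350667746271938 [ 0.48  0.45  1.74 -0.    0.96  0.61]
[ 1.19 -1.98] [-0.38 -0.11  0.05]
```

carry_out --targets '[{"dp": [0, 0, 1.5], "yaw": 0}, {"dp": [0.5, 0, 3], "yaw": 0}, {"dp": [1, 0, 4], "yaw": 0}, {"dp": [1, 0, 4], "yaw": 0}]'

```text
clock: 33.88
eef_pos: [547.2, 285.5, 134.6]
tcp_rot: [3.141, 0.001, 1.443]
contact_force: [-0.1, -4.2, 6.3]
opening: -0.0
grasp_force: 3.6
```

```bash
python3 -c "
from h import *
st();s=r.sense();print(world2jig([0,0,J[2]],s['contact_force']),s['wrist_torque'])"
```

```text
33.875 jig [  1.53 253.61] [547.19 285.54 134.58] yaw -0.002148544331987523 [3.14 0.   1.44] F [-0.12 -4.19  6.28] op -0.00044307650065558853 3.624267540872097 [ 0.48  0.45  1.74 -0.    0.95  0.61]
[ 0.42 -4.17] [-0.56  0.05  0.01]
```

carry_out --targets '[{"dp": [0, 0, 1.5], "yaw": 0}, {"dp": [0, 0, 3], "yaw": 0}, {"dp": [0, 0, 4], "yaw": 0}, {"dp": [0, 0, 4], "yaw": 0}]'

```text
clock: 34.38
eef_pos: [547.4, 285.6, 133.6]
tcp_rot: [3.141, -0.0, 1.443]
contact_force: [-9.0, -7.9, 34.2]
opening: 0.002
grasp_force: 17.0
```

```bash
python3 -c "
from h import *
st();s=r.sense();print(world2jig([0,0,J[2]],s['contact_force']),s['wrist_torque'])"
```

```text
34.375 jig [  1.77 253.74] [547.45 285.63 133.61] yaw -0.001600971104650739 [ 3.14 -0.    1.44] F [-8.99 -7.86 34.23] op 0.0018219300611005507 17.00713691767305 [ 0.48  0.46  1.74 -0.    0.95  0.61]
[-7.92 -8.94] [-1.21  1.47  0.07]
```

Hard stop at 34 N, so the handle is fully down. I lift away and check the result numerically.

carry_out --targets '[{"dp": [0, 0, -30], "yaw": 0}, {"dp": [20, 0, -80], "yaw": 0}, {"dp": [70, 0, -120], "yaw": 0}, {"dp": [120, 0, -140], "yaw": 0}, {"dp": [120, 0, -140], "yaw": 0}]'

```text
clock: 35.0
eef_pos: [562.7, 408.6, 271.7]
tcp_rot: [3.14, -0.003, 1.445]
contact_force: [-1.0, -0.5, -0.6]
opening: 0.002
grasp_force: 0.0
```

```bash
python3 -c "
from h import *
st()
t0=cv2.imread('pics/top0.png');t=r.grab_frame('top')[:,:,::-1].copy();s=r.grab_frame('scene')[:,:,::-1].copy()
Jt=[514.25,33.05,-.129]
c=proj('top',tf(Jt,[(34,40,72.8),(34,-40,72.8),(-34,-40,72.8),(-34,40,72.8)]));print('pred',c.round(1).ravel())
# cream mask near bay: low saturation & bright
x0,y0=240,225
g=t[y0:300,x0:320].astype(int);hs=cv2.cvtColor(t[y0:300,x0:320],cv2.COLOR_BGR2HSV)
for row in range(y0,300,2): print(row,''.join('#' if (hs[row-y0,k,1]<45 and hs[row-y0,k,2]>150) else 'b' if (hs[row-y0,k,0]>100 and hs[row-y0,k,0]<130 and hs[row-y0,k,1]>100) else '.' for k in range(80)))
# bystander diff
d=cv2.absdiff(t,t0).max(2);d[225:300,120:400]=0
ys,xs=np.nonzero(d>60);print(len(xs),(xs.min(),xs.max(),ys.min(),ys.max()) if len(xs) else '')
# handle
im=s[:,:,::-1].astype(int);m=(im[:,:,0]>60)&(im[:,:,0]>2*im[:,:,1])&(im[:,:,0]>2*im[:,:,2]);m[:,:180]=0;m[:,270:]=0;m[:185]=0;m[300:]=0
ys,xs=np.nonzero(m);print('red',xs.min(),xs.max(),np.polyfit(xs,ys,1),ys.mean(),xs.mean())
for th in(0,.1,.2):
  a=th+np.radians(10);q=proj('scene',tf(Jt,[(0,160+d*np.cos(a),99+d*np.sin(a)) for d in(60,100,140)]));print(th,q.round(1).tolist(),(q[2]-q[0])[1]/(q[2]-q[0])[0])
"
```

```text
35.0 jig [  1.25 377.69] [562.75 408.64 271.74] yaw 0.15183991063732094 [ 3.14 -0.    1.45] F [-1.04 -0.47 -0.64] op 0.002015863520680723 0.0 [0.63 0.44 1.44 0.   1.27 0.75]
pred [268.  244.3 305.6 249.  301.9 281.4 263.9 276.7]
225 ...............................#################################################
227 .............................................################.......############
229 ..................................................###................###########
231 ...........................................................................#.###
233 ................................................................................
235 ................................................................................
237 ................................................................................
239 ................................................................................
241 .........................#######................................................
243 ........................#######....######.......................................
245 ###..............
[... 2006 characters left out ...]
............
293 ................................................................................
295 ................................................................................
297 ................................................................................
299 ................................................................................
8940 (np.int64(1), np.int64(186), np.int64(190), np.int64(395))
red 185 224 [ -0.25 320.01] 268.9526315789474 204.41052631578947
0 [[223.5, 263.3], [204.4, 268.4], [184.4, 273.7]] -0.2653758995630965
0.1 [[223.9, 260.7], [205.0, 263.9], [185.1, 267.3]] -0.17156712681277678
0.2 [[224.6, 258.0], [206.1, 259.3], [186.5, 260.8]] -0.07336311101954447
```

The handle is at 0 and the robot is clear. I'll check the upper bar's x edge and y edge more closely against the start image, using the same threshold.

```bash
python3 -c "
from h import *
Jt=np.array([514.25,33.05,-.129]);B0=np.array([483.47,-121.78,-.17])
T0=cv2.imread('pics/top0.png');T1=r.grab_frame('top')[:,:,::-1].copy()
def edge(img,P,u0,u1,fixed,ax,z=72.8):
  # walk over a face edge outward along axis, find 50% gradient pos
  out=[]
  for u in np.linspace(u0,u1,13):
    d=np.arange(-12,12.1,.25)
    L=[(fixed+k,u,z) if ax==0 else (u,fixed+k,z) for k in d]
    q=proj('top',tf(P,L)).astype(np.float32)
    g=cv2.remap(cv2.cvtColor(img,cv2.COLOR_BGR2LAB).astype(np.float32),q[:,0],q[:,1],cv2.INTER_LINEAR)[0 if False else slice(None)].reshape(-1,3)
    b=cv2.GaussianBlur(g[:,2:3],(1,9),0).ravel();gr=np.abs(np.gradient(b));out.append(d[gr.argmax()])
  return np.round(out,1)
for n,im,P in(('start',T0,B0),('now',T1,Jt)):
  print(n,'-x edge',edge(im,P,-36,0,-34,0),'\n   -y edge',edge(im,P,-30,30,-40,1),'\n +x edge',edge(im,P,-36,0,34,0))
cv2.imwrite('pics/top_now.png',T1)
"
```

```text
start -x edge [ 1.2  2.   0.   1.8 -0.8 -3.5 -3.5 -2.2 -2.8 -3.2 -0.5 -2.  -2.5] 
   -y edge [-2.5 -2.  -1.2 -0.5  0.  -1.2 -0.5  0.  -1.  -0.5  0.  -0.5 -0.5] 
 +x edge [-1.5 10.5 10.2  9.8  9.2 -2.  10.2 10.   9.5  9.   8.5 -0.8  9.5]
now -x edge [-2.8  1.  -3.5 -4.  -4.2 -3.8 -3.  -3.5 -3.8 -3.8  6.   3.5  7.5] 
   -y edge [-1.  -2.  -1.8 -1.2 -0.8 -2.  -1.5 -1.  -0.8 -2.  -1.5 -0.8 -2.2] 
 +x edge [7.  8.5 8.2 7.8 7.5 7.  7.2 8.5 8.  8.  1.  0.8 0.2]
```

```bash
python3 -c "
from rig import r
print(r.sign_off())"
```

```text
the job is handed in; nothing more can be done
None
```

I handed the job in at about 35 s: the pair sits against the fence and end stop to within about 1 mm, and the handle is fully down with the foot over the pair. On the first opening the handle stopped about 0.05 rad short of fully up, so I slid the bars with it there and only pushed it to its stop afterwards. I checked the end state by contact force and image measurements, not by eye, because I had used all ten picture views.

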